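# Put the check weight away and hold the balance's shield open

## Task

The balance check is finished: put the check weight with the blue band, which stands on the mat, back in the pocket of its own blue-labelled stand, upright and right down, and leave it there. Then lift the balance's clear draught-shield lid by its bar to about 50 degrees from shut and finish while still holding it there with the gripper (it falls shut if let go), so that a colleague can reach in and take the weight with the yellow band off the pan. Leave the other weights and the two cakes where they stand.

Things in the scene. Friction and masses are not known exactly. Their poses are not given: they have to be found in the camera images.
- weight_blue: steel check weight of about 200 g (varies a little), as it stands 60 mm tall: cylinder 32 mm in diameter up to 34 mm, narrow neck 14 mm in diameter at 38 to 44 mm, round grip knob 22 mm in diameter from 48 to 60 mm; blue band round it and blue dot on the knob. Origin at the centre of its underside, z up its axis. Starts upright on the worktop
- weight_red: steel check weight of about 200 g (varies a little), as it stands 60 mm tall: cylinder 32 mm in diameter up to 34 mm, narrow neck 14 mm in diameter at 38 to 44 mm, round grip knob 22 mm in diameter from 48 to 60 mm; red band round it and red dot on the knob. Origin at the centre of its underside, z up its axis. Stands in the pocket of the red stand; leave it
- weight_yellow: steel check weight of about 200 g (varies a little), as it stands 60 mm tall: cylinder 32 mm in diameter up to 34 mm, narrow neck 14 mm in diameter at 38 to 44 mm, round grip knob 22 mm in diameter from 48 to 60 mm; yellow band round it and yellow dot on the knob. Origin at the centre of its underside, z up its axis. Stands on the balance's pan inside the shield; leave it
- stand_blue: fixed white plastic block 60x60x30 mm, blue label strips on its top and on its front face; origin at the centre of its underside. In its top is one round pocket, 35 mm across and 16 mm deep, vertical, in the middle (pocket floor 14 mm above the worktop). Changes places with the other stands; empty, the blue weight belongs here
- stand_red: fixed white plastic block 60x60x30 mm, red label strips on its top and on its front face; origin at the centre of its underside. In its top is one round pocket, 35 mm across and 16 mm deep, vertical, in the middle (pocket floor 14 mm above the worktop). Changes places with the other stands; holds the red weight
- stand_yellow: fixed white plastic block 60x60x30 mm, yellow label strips on its top and on its front face; origin at the centre of its underside. In its top is one round pocket, 35 mm across and 16 mm deep, vertical, in the middle (pocket floor 14 mm above the worktop). Changes places with the other stands; empty, but not for the blue weight
- slot_blue (a point): centre of the floor of the blue stand's pocket, 14 mm above the worktop; the underside of the seated weight lies here
- slot_red (a point): centre of the floor of the red stand's pocket
- balance: white balance, fixed to the worktop, base 215x175 mm and 40 mm high, its display towards the robot; origin at the centre of its underside, x towards its back, y to its left, z up. On it stands the clear shield box, 160 mm (x, from -62 to +98 mm) by 144 mm (y), its walls up to 125 mm above the worktop, closed by the lid
- shield_lid (a joint): angle of the clear lid, rad: 0 shut (where it starts), grows as its front edge rises, stop at 1.3. The lid weighs about 250 g, swings freely and falls shut from every angle; 50 degrees is 0.873
- lid_bar (a point): middle of the lid's handle: a round dark steel bar, 10 mm thick and 110 mm long between its two posts, along the balance's y, near the lid's front edge; its axis lies 36 mm above the lid's clear panel, so a finger fits on either side and underneath; with the lid shut 166 mm above the worktop. This point moves with the lid and its own x and z axes turn with it
- lid_hinge (a point): middle of the lid's hinge line at the back of the shield, 126 mm above the worktop; the hinge axis runs along the balance's y. With the lid shut the bar's axis is 150 mm in front of this line (towards the balance's -x) and 40 mm above it
- pale_cake: pale pressed cylinder 48 mm across, 35 mm high, standing on the worktop; origin at the centre of its underside; leave it
- brown_cake: brown pressed cylinder 54 mm across, 37 mm high, standing on the worktop; origin at the centre of its underside; leave it
There are look-alikes about, which are no part of the job. What is shaped like the weight_blue but orange is not meant. What is shaped like the pale_cake but green is not meant.

How it is judged:
On the way, in this order (a step that is already met when the one before it is completed fails the run):
1. the blue weight stands seated in the blue stand's pocket, let go, with the lid still shut (horizontal distance between weight_blue and slot_blue below 0.006 m and z of weight_blue in the frame of slot_blue below 0.004 m and angle between weight_blue's own z axis and vertical below 0.12 rad and contact force between the fingers and weight_blue below 0.1 N and value of joint shield_lid below 0.1 rad), for 0.2 s.
2. the lid is held by the fingers at 50 degrees (value of joint shield_lid between 0.768 and 0.977 rad and contact force between the fingers and shield_lid above 0.2 N), for 0.3 s.
At the end, for the whole second after the job is handed in: The lid is held still at 50 degrees (6 either way) by the fingers alone; the blue weight stands upright in the blue pocket within 4 mm of its floor, untouched; the red weight is in the red stand and the yellow one on the pan, within 15 mm of its place (all of step 2 and velocity of joint shield_lid between -0.05 and 0.05 rad/s and horizontal distance between weight_blue and slot_blue below 0.006 m and z of weight_blue in the frame of slot_blue below 0.004 m and angle between weight_blue's own z axis and vertical below 0.12 rad and contact force between the fingers and weight_blue below 0.1 N and horizontal distance between weight_red and slot_red below 0.008 m and angle between weight_red's own z axis and vertical below 0.15 rad and distance of weight_yellow from where it was at the start of the episode below 0.015 m and contact force between shield_lid and weight_blue below 0.05 N and contact force between shield_lid and weight_red below 0.05 N and contact force between shield_lid and weight_yellow below 0.05 N and contact force between shield_lid and pale_cake below 0.05 N and contact force between shield_lid and brown_cake below 0.05 N); the arm keeps its last pose, push and grip.
It fails at once if the yellow weight is pushed more than 15 mm from where it stood (distance of weight_yellow from where it was at the start of the episode above 0.015 m).
It fails at once if the red weight is pushed more than 15 mm from where it stood (distance of weight_red from where it was at the start of the episode above 0.015 m).
It fails at once if the pale cake is pushed more than 20 mm from where it stood (distance of pale_cake from where it was at the start of the episode above 0.02 m).
It fails at once if the brown cake is pushed more than 20 mm from where it stood (distance of brown_cake from where it was at the start of the episode above 0.02 m).
It also fails if it takes over 48 s, if anything falls off the work surface, if the arm or the gripper's body presses on something with over 40 N, if the wrist force passes 120 N, or if a joint passes its speed limit or range.

## Robot

A 6-joint arm with a two-finger parallel gripper is mounted at the origin on a cart in front of the work surface, level with it; the furniture and walls round the work are solid. World frame = base frame: x ahead of the robot, y to its left, z up, the work surface at z = 0. Lengths are in m, angles in rad, forces in N, time in s.
With the tool pointing down it reaches from about 0.4 to 0.825 m from the base axis. Payload 7 kg.
Tool frame: the origin (TCP) lies at the very end of the fingers, on their centre line; the grasp point (between the pads) lies 19 mm behind it (arm.grip_point_offset is the distance from the TCP to the grasp point, in m); z points along the fingers, y is the line along which they close (so a half turn about z gives the same grasp; the last joint's range is limited). The gripper opens to 88 mm and grips with 3 to 60 N. Pads are 19 mm wide; open, the fingers measure 130 mm over their backs; the gripper's body (78 mm by 193 mm) begins 47 mm behind the grasp point.
Start: joints at [-0.973, 0.359, 0.012, 0, -1.224, -0.288], TCP at [0.206, -0.643, 0.227] pointing down, gripper open.
Joint ranges: [-3.07, 3.07], [-1.43, 2.12], [-1.02, 1.25], [-3.03, 1.67], [-3.05, -0], [-3.03, 3.03]. Speed limits (rad/s): [2.39, 2.39, 3.01, 3.14, 3.14, 3.14].

## Interface

Orientations are given as [roll, pitch, yaw] about the fixed x, y, z axes, in that order (R = Rz(yaw) Ry(pitch) Rx(roll)).
In Python, from rig import sensors, cams, arm, spotter gives the robot as it stands. The module is installed in compiled form; this text tells all that it offers.
- The arm moves only by the tool send_rows, never from a script. Its argument "series" is a list of rows, each a list of 3 entries, a list of its own where there are three numbers: the shift along the tool's x, y, z in mm, then the turn about the tool's z in degrees, then the gripper's target within -1 to 1 (shut at 1, half-way at 0, fully open at -1). In form: [[[tx, ty, tz], turn, fingers], ...]. A call has 1 to 8 rows; each row shifts and turns the commanded pose from where the row before left it, along the tool's axes as they then stand; what a row does not reach is not made up. A row lasts 1/12 s, in which the tool goes at most 41.7 mm and 7.16 degrees, less where a joint would pass 70% of its speed; a pose out of reach is approached as far as the arm can. A call with a gripper value outside its range is refused whole. The fingers move at their own pace and stop on an object; "squeeze" is the grip in N (left out, the last holds). Time passes only in rows, so rows that do not move let the fingers close. It gives the time, the measured TCP pose, the force, the opening and the grip force at its end, in the units of the state.
- sensors.get_obs(): the state, without advancing time (a new reading comes with each control period).
- cams.get_image(name): name is "scene" or "top" or "wrist"; returns a dict with "color" (420x560x3 uint8, blue, green, red), "fx", "fy", "cx", "cy" (pixels), "k1" (the pictures are not rectified: a ray, as slopes to the right and down, at radius r is drawn at 1 + k1 r^2 times it, then the intrinsics apply), "T" (4x4, takes a point from camera to world coordinates). Camera axes: x right, y up, looking along -z (the intrinsics and any distortion apply to the point x, -y, -z); pixel columns grow to the right and rows downward; lengths in m; the calibration is good to about 2 mm. A picture is of the moment at which its call begins. There is no depth.
- arm.job_done(): hands the job in; it is judged then, once.
Trained networks look in the newest picture that a camera, given by its name, has taken for a name from the list of things; names that differ only in an ending like _2 or _b are one class to them, and where a whole thing is asked for, a point or a joint stands for the part that bears it (a point fixed in the world has none). Each returns a list of dicts, best first, with "conf" (0 to 1); they miss things now and then, are a little off and sometimes report something else, mostly with a low value. They report only what shows in the picture. A call takes as long as a camera call. They do not tell look-alikes from the thing itself.
- spotter.masks_of(camera, target): "pixels" (420x560 bool, what is visible of it) and "centre" ([column, row] in pixels, amid what is visible of it).
- spotter.place_of(camera, target): "centre" ([column, row] in pixels: a listed point, or the origin of a listed thing).
The state is a dict: "clock": time; "q": joint angles; "joint_velocities": joint speeds; "effort": joint torques, N m; "tcp_pos": TCP position; "tcp_rot": TCP orientation; "contact_force": force on the tool from outside, world axes, zero at the start; "moment": the same for the moment, N m; "width": finger opening in m; "finger_force": force on a finger pad.
Only numpy, scipy, OpenCV 4.12 (cv2) and the standard library are available. Lean on these libraries where they do the work, as an engineer would, in place of code of your own. Each camera call takes 0.05 s, during which the arm holds its last target. There are 200 camera calls.

## Working session

There is one attempt and no reset: what is moved stays moved. The work goes in short steps, Python scripts to look and compute and a tool call to move; the robot and the scene stay as the last step left them, time stands still between calls to the robot, and variables do not carry over. Pictures are saved under pics/ and viewed, at most 10 in all, crops included, and the job is handed in when it is done.

Besides the shell and the picture viewer there is one more tool, called after "Call:" as name(argument=value, ...), one argument or row to a line, values as JSON. send_rows: Moves the arm, as the interface text tells. Its arguments: {"type":"object","properties":{"series":{"type":"array","items":{"type":"array"}},"squeeze":{"type":"number"}},"required":["series"]}

```bash
mkdir -p pics; cat > h.py <<'E'
import numpy as np, cv2
from rig import sensors, cams, arm, spotter
def ray(im,px):
    u=(px[0]-im['cx'])/im['fx']; v=(px[1]-im['cy'])/im['fy']
    d=np.array([u,v]);s=d.copy()
    for _ in range(20): s=d/(1+im['k1']*(s@s))
    T=np.array(im['T']); r=T[:3,:3]@np.array([s[0],-s[1],-1]); return T[:3,3],r/np.linalg.norm(r)
def atz(im,px,z):
    o,r=ray(im,px); return o+r*(z-o[2])/r[2]
def proj(im,P):
    T=np.array(im['T']); p=T[:3,:3].T@(np.array(P)-T[:3,3]); s=np.array([p[0],-p[1]])/-p[2]
    s=s*(1+im['k1']*(s@s)); return np.array([s[0]*im['fx']+im['cx'],s[1]*im['fy']+im['cy']])
def tri(rs):
    A=sum(np.eye(3)-np.outer(r,r) for o,r in rs); b=sum((np.eye(3)-np.outer(r,r))@o for o,r in rs)
    return np.linalg.solve(A,b)
E
cat > look.py <<'E'
from h import *
np.set_printoptions(precision=3,suppress=True)
ims={}
for c in ['scene','top']:
    ims[c]=im=cams.get_image(c); cv2.imwrite(f'pics/{c}0.png',im['color']); print(c,np.array(im['T'])[:3,3],im['fx'])
zs=dict(weight_blue=0,stand_blue=0,stand_red=0,stand_yellow=0,slot_blue=.014,balance=0,lid_bar=.166,lid_hinge=.126,pale_cake=0,brown_cake=0,weight_red=.014,weight_yellow=.04)
for n,z in zs.items():
    for c in ims:
        for d in spotter.place_of(c,n)[:3]: print(n,c,round(d['conf'],2),np.round(d['centre']),atz(ims[c],d['centre'],z))
print(sensors.get_obs())
E
python3 look.py
```

```text
scene [0.13  0.599 0.708] 423.10023047419855
top [0.418 0.035 1.113] 462.9441916579447
weight_blue scene 0.77 [281. 268.] [0.515 0.065 0.   ]
weight_blue scene 0.71 [286. 298.] [0.459 0.131 0.   ]
weight_blue scene 0.7 [322. 290.] [0.406 0.069 0.   ]
weight_blue top 0.68 [232. 223.] [0.464 0.122 0.   ]
weight_blue top 0.6 [256. 203.] [0.512 0.065 0.   ]
weight_blue top 0.46 [252. 247.] [0.407 0.075 0.   ]
stand_blue scene 0.71 [250. 251.] [0.608 0.06  0.   ]
stand_blue scene 0.71 [327. 145.] [ 0.698 -0.463  0.   ]
stand_blue top 0.91 [252. 161.] [0.615 0.072 0.   ]
stand_red scene 0.71 [186. 319.] [0.595 0.289 0.   ]
stand_red top 0.81 [163. 166.] [0.606 0.292 0.   ]
stand_yellow scene 0.98 [212. 279.] [0.624 0.177 0.   ]
stand_yellow scene 0.15 [186. 313.] [0.608 0.277 0.   ]
stand_yellow top 0.74 [166. 172.] [0.591 0.283 0.   ]
stand_yellow top 0.66 [212. 158.] [0.623 0.17  0.   ]
slot_blue scene 0.86 [250. 244.] [0.613 0.053 0.014]
slot_blue scene 0.19 [378. 242.] [ 0.364 -0.117  0.014]
slot_blue top 0.97 [256. 161.] [0.611 0.064 0.014]
balance scene 0.88 [310. 191.] [ 0.614 -0.21
[... 957 characters left out ...]
245.] [ 0.406 -0.201  0.   ]
brown_cake top 0.29 [372. 162.] [ 0.609 -0.221  0.   ]
brown_cake top 0.25 [255. 162.] [0.611 0.067 0.   ]
weight_red scene 0.78 [182. 315.] [0.599 0.293 0.014]
weight_red top 0.54 [166. 169.] [0.596 0.281 0.014]
{'clock': 1.3, 'q': array([-0.973,  0.359,  0.012, -0.   , -1.224, -0.288]), 'joint_velocities': array([-0.001, -0.001,  0.001,  0.001,  0.001,  0.001]), 'effort': array([ -0.001, -58.238,  29.33 ,   7.003,   0.012,  -0.   ]), 'tcp_pos': array([ 0.206, -0.643,  0.227]), 'tcp_rot': array([-3.142,  0.   , -2.832]), 'contact_force': array([-0.772,  0.113,  0.136]), 'moment': array([-0.012,  0.015, -0.014]), 'finger_force': 0.0, 'width': 0.08769268807710365}
```

View pics/scene0.png

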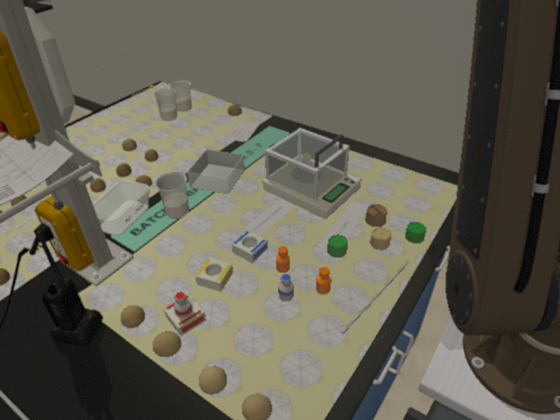

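View pics/top0.png

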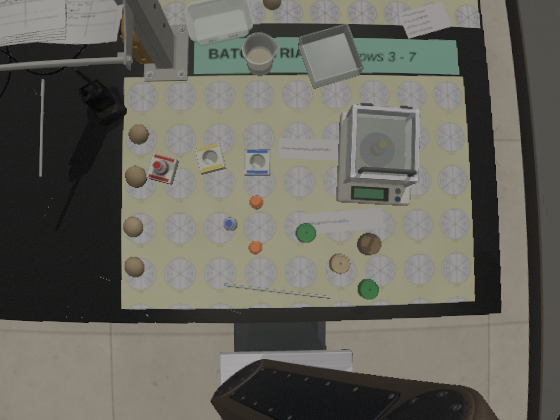

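The scene picture shows the blue weight at (286,290), with orange look-alikes at (282,260) and (323,282). The blue stand is at (250,246) with an empty pocket. The top view agrees: weight (230,223), stand (257,161), balance at (375,160) with its bar at the front. First I approach the blue weight.

Call:
send_rows(
  series=[
    [[0,0,0],5.9,-1],
    [[0,0,0],5.9,-1],
    [[0,0,0],5.94,-1],
    [[-19,34,0],0,-1],
    [[-19,34,0],0,-1],
    [[-19,34,0],0,-1],
    [[-19,34,0],0,-1],
    [[-19,34,0],0,-1],
  ],
)

```text
clock: 1.97
tcp_pos: [0.3011, -0.4713, 0.2266]
tcp_rot: [-3.141, 0.0, 3.141]
contact_force: [1.0, -0.0, -0.5]
width: 0.0876
finger_force: 0.0
```

Call:
send_rows(
  series=[
    [[-19,34,0],0,-1],
    [[-19,34,0],0,-1],
    [[-19,34,0],0,-1],
    [[-19,34,0],0,-1],
    [[-19,34,0],0,-1],
    [[-19,34,0],0,-1],
    [[-10,38,0],0,-1],
    [[-5,38,0],0,-1],
  ],
)

```text
clock: 2.63
tcp_pos: [0.4308, -0.1911, 0.2267]
tcp_rot: [-3.141, 0.001, -3.141]
contact_force: [0.8, 0.3, -0.5]
width: 0.0877
finger_force: 0.0
```

Call:
send_rows(
  series=[
    [[0,38,0],0,-1],
    [[0,38,0],0,-1],
    [[0,38,0],0,-1],
    [[0,38,0],0,-1],
    [[0,30,0],0,-1],
    [[0,0,0],0,-1],
    [[0,0,0],0,-1],
  ],
)

```text
clock: 3.22
tcp_pos: [0.4297, -0.0093, 0.2269]
tcp_rot: [3.141, 0.001, -3.138]
contact_force: [0.5, -0.4, -0.2]
width: 0.0877
finger_force: 0.0
```

```bash
cat > w.py <<'E'
from h import *
import sys
np.set_printoptions(precision=4,suppress=True)
im=cams.get_image('wrist'); cv2.imwrite(f'pics/{sys.argv[1]}.png',im['color'])
o=sensors.get_obs(); print(o['clock'],o['tcp_pos'],o['tcp_rot'],o['q'],o['width'],o['finger_force'],o['contact_force'])
for a in sys.argv[2:]:
    n,z=a.split(':')
    for d in spotter.place_of('wrist',n)[:4]: print(n,round(d['conf'],2),np.round(d['centre']),atz(im,d['centre'],float(z)))
E
python3 w.py w1 weight_blue:0 slot_blue:.014 stand_blue:0
```

```text
3.2667 [ 0.4296 -0.0102  0.2268] [ 3.1415  0.0004 -3.1393] [ 0.4388 -0.0605 -0.4935  0.     -1.1374 -2.0073] 0.0876632749739416 0.0 [-0.7645 -0.7249 -1.0318]
weight_blue 0.84 [341. 248.] [0.5135 0.0694 0.    ]
weight_blue 0.81 [392. 209.] [0.461  0.1308 0.    ]
weight_blue 0.78 [345. 161.] [0.4012 0.068  0.    ]
slot_blue 0.73 [333. 315.] [0.6061 0.0612 0.014 ]
stand_blue 0.79 [335. 310.] [0.6064 0.0664 0.    ]
```

Call:
send_rows(
  series=[
    [[-8,35,15],0,-0.3],
    [[-8,35,15],0,-0.3],
    [[-8,34,15],0,-0.3],
    [[-8,34,15],0,-0.3],
    [[0,0,0],0,-0.3],
    [[0,0,0],0,-0.3],
  ],
)

```text
clock: 3.92
tcp_pos: [0.4617, 0.1272, 0.1653]
tcp_rot: [-3.14, -0.002, -3.141]
contact_force: [-0.6, -0.9, 0.2]
width: 0.0579
finger_force: 0.0
```

```bash
python3 w.py w2 weight_blue:0 slot_blue:.014 stand_blue:0; python3 - <<'E'
from h import *
for n in ['weight_blue']:
  for d in spotter.masks_of('wrist',n)[:3]: print(d['conf'],d['centre'])
E
```

```text
3.9667 [0.4616 0.1265 0.1659] [-3.1403 -0.0015  3.1413] [ 0.6798  0.0859 -0.4946  0.0001 -0.9922 -2.2509] 0.057309717954881656 0.0 [-0.2437 -0.836   0.5144]
weight_blue 0.75 [285. 194.] [0.4594 0.1306 0.    ]
weight_blue 0.6 [222. 138.] [0.4027 0.0673 0.    ]
weight_blue 0.57 [226. 242.] [0.5135 0.0672 0.    ]
slot_blue 0.62 [225. 326.] [0.6106 0.0624 0.014 ]
slot_blue 0.16 [226. 320.] [0.6027 0.0646 0.014 ]
stand_blue 0.89 [224. 319.] [0.6103 0.0587 0.    ]
0.87 [232.0, 241.6]
0.62 [217.8, 138.8]
0.57 [283.4, 200.7]
```

View pics/w2.png

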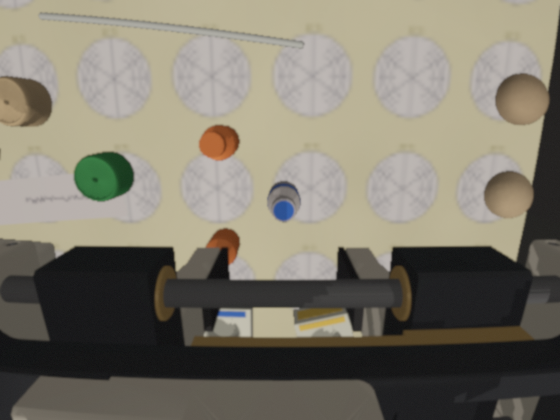

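The blue weight stands at (284,203) with its dot at (284,211), and the oranges are at (218,142) and (225,245). Next I refine the dot and the stand strips by colour.

```bash
cat > seg.py <<'E'
from h import *
np.set_printoptions(precision=4,suppress=True)
im=cams.get_image('wrist'); top=cams.get_image('top')
def blobs(I,im,lo,hi,box,z,amin=8):
    h=cv2.cvtColor(I,cv2.COLOR_BGR2HSV); m=cv2.inRange(h,lo,hi)
    n,l,s,c=cv2.connectedComponentsWithStats(m)
    for i in range(1,n):
        if s[i][4]>=amin and box[0]<c[i][0]<box[2] and box[1]<c[i][1]<box[3]: print(z,c[i],s[i],atz(im,c[i],z))
B=((105,120,60),(130,255,255))
blobs(im['color'],im,*B,(250,170,320,240),.06)
print('top');blobs(top['color'],top,*B,(220,130,300,190),.03)
cv2.imwrite('pics/crop_top.png',cv2.resize(top['color'][140:185,195:285],None,fx=8,fy=8,interpolation=cv2.INTER_CUBIC))
E
python3 seg.py
```

```text
0.06 [284.3111 209.1333] [275 201  19  18 270] [0.4608 0.1291 0.06  ]
top
0.03 [255.4815 150.7778] [248 150  19   3  27] [0.6337 0.0637 0.03  ]
0.03 [256.7436 171.4872] [247 171  20   2  39] [0.5839 0.0612 0.03  ]
```

View pics/crop_top.png

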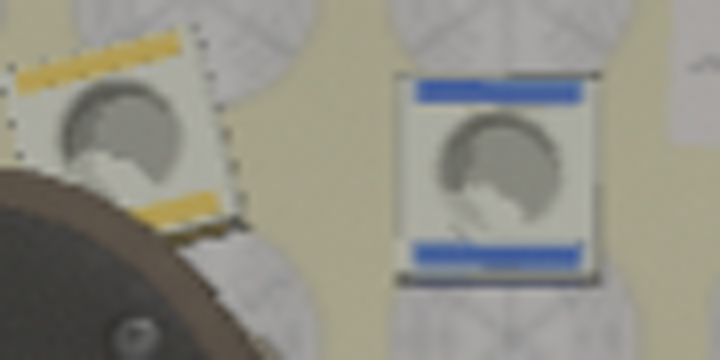

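Call:
send_rows(
  series=[
    [[0,3,30],0,-0.3],
    [[0,0,35],0,-0.3],
    [[0,0,35],0,-0.3],
    [[0,0,21],0,-0.3],
    [[0,0,10],0,-0.3],
    [[0,0,0],0,-0.3],
    [[0,0,0],0,1],
    [[0,0,0],0,1],
  ],
  squeeze=25,
)

```text
clock: 4.93
tcp_pos: [0.4624, 0.1305, 0.0366]
tcp_rot: [3.141, 0.001, -3.141]
contact_force: [0.4, 0.7, 0.3]
width: 0.0486
finger_force: 0.0
```

Call:
send_rows(
  series=[
    [[0,0,0],0,1],
    [[0,0,0],0,1],
    [[0,0,0],0,1],
    [[0,0,0],0,1],
  ],
)

```text
clock: 5.27
tcp_pos: [0.4619, 0.13, 0.0363]
tcp_rot: [-3.142, 0.001, -3.141]
contact_force: [0.2, -9.0, 12.5]
width: 0.0227
finger_force: 7.6
```

Call:
send_rows(
  series=[
    [[0,0,0],0,1],
    [[0,0,0],0,1],
    [[0,0,-10],0,1],
    [[0,0,-20],0,1],
    [[0,0,-30],0,1],
    [[0,0,-20],0,1],
    [[0,0,0],0,1],
  ],
)

```text
clock: 5.85
tcp_pos: [0.4637, 0.1315, 0.1197]
tcp_rot: [3.138, 0.006, -3.141]
contact_force: [0.8, 0.8, -1.8]
width: 0.0205
finger_force: 29.6
```

```bash
python3 w.py w3 weight_blue:.08 slot_blue:.014 stand_blue:0; python3 - <<'E'
from h import *
s=cams.get_image('scene')
p=proj(s,[.462,.13,.1]).astype(int); print(p)
cv2.imwrite('pics/s3.png',cv2.resize(s['color'][p[1]-55:p[1]+55,p[0]-60:p[0]+60],None,fx=5,fy=5))
E
```

```text
5.9 [0.4627 0.1311 0.1177] [ 3.1387  0.0037 -3.1412] [ 0.6863  0.1412 -0.559   0.0001 -0.8659 -2.2569] 0.020732552400331422 29.56310576126043 [-0.2979  0.5439 -2.2167]
weight_blue 0.84 [284. 238.] [0.4643 0.1338 0.08  ]
weight_blue 0.66 [213. 257.] [0.4779 0.0857 0.08  ]
[283 264]
```

View pics/s3.png

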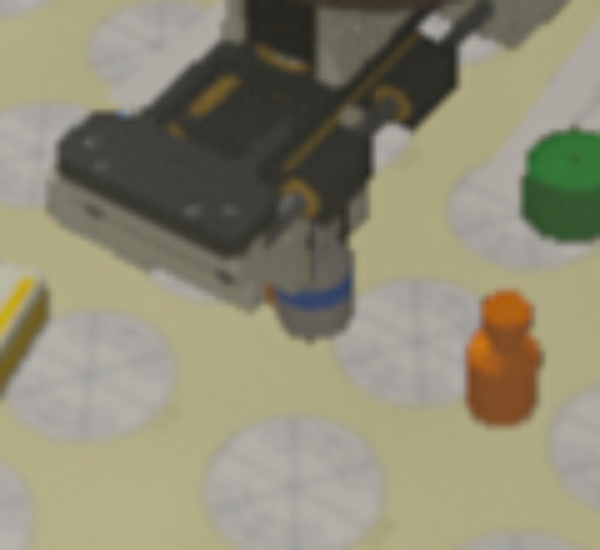

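The weight hangs upright in the fingers and is clear of everything. Next I go past the stand so the wrist camera can see the pocket.

Call:
send_rows(
  series=[
    [[-20,-8,-5],0,1],
    [[-33,-12,-5],0,1],
    [[-35,-12,-5],0,1],
    [[-35,-12,-5],0,1],
    [[-35,-12,-5],0,1],
    [[-25,-10,0],0,1],
    [[-15,-5,0],0,1],
    [[0,0,0],0,1],
  ],
)

```text
clock: 6.77
tcp_pos: [0.6616, 0.0576, 0.1377]
tcp_rot: [-3.14, -0.003, 3.14]
contact_force: [0.1, 0.6, -1.5]
width: 0.0209
finger_force: 29.6
```

Call:
send_rows(
  series=[
    [[0,0,0],0,1],
    [[0,0,0],0,1],
  ],
)

```text
clock: 6.93
tcp_pos: [0.6585, 0.0591, 0.139]
tcp_rot: [-3.141, -0.003, 3.141]
contact_force: [0.1, 0.5, -2.0]
width: 0.0209
finger_force: 29.6
```

```bash
python3 w.py w4 weight_blue:.1 slot_blue:.014 stand_blue:0; python3 - <<'E'
from h import *
np.set_printoptions(precision=4,suppress=True)
im=cams.get_image('wrist')
h=cv2.cvtColor(im['color'],cv2.COLOR_BGR2HSV); m=cv2.inRange(h,(105,120,60),(130,255,255))
n,l,s,c=cv2.connectedComponentsWithStats(m)
for i in range(1,n):
    if s[i][4]>30: print(s[i],c[i],atz(im,c[i],.03))
E
```

```text
6.9833 [0.6585 0.0593 0.1396] [-3.1411 -0.0019 -3.1412] [ 0.384   0.3997 -0.1327 -0.0003 -1.0404 -1.9543] 0.02068854355045166 29.592114754564136 [-0.0724 -0.1283 -2.0305]
weight_blue 0.81 [283. 240.] [0.6598 0.0606 0.1   ]
weight_blue 0.55 [292.  38.] [0.5371 0.0655 0.1   ]
slot_blue 0.86 [287. 150.] [0.6077 0.0645 0.014 ]
slot_blue 0.53 [533. 141.] [0.5967 0.2899 0.014 ]
stand_blue 0.91 [284. 148.] [0.6067 0.062  0.    ]
[257 116  59   7 366] [285.7104 119.1721] [0.5826 0.0635 0.03  ]
[257 175  56   7 317] [284.4732 178.4353] [0.6317 0.0627 0.03  ]
[258 225  47  16 214] [280.1636 229.9439] [0.6782 0.059  0.03  ]
[266 266  35  14 366] [283.1585 273.6585] [0.7213 0.0618 0.03  ]
```

View pics/w4.png

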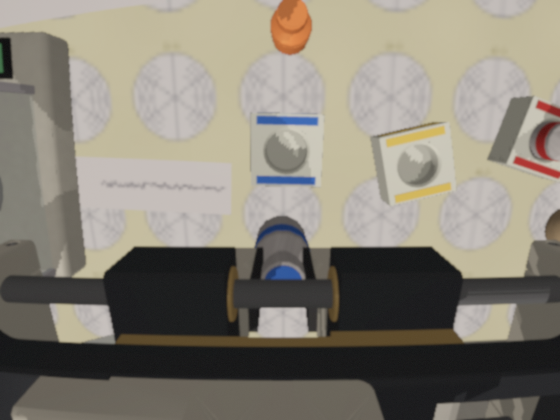

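The pocket is at (287,150) in the blue-striped stand, and the strips put its centre at (0.607,0.063). The held weight is at (283,240). Next I fit the held weight's offset from the TCP.

```bash
cat > fit.py <<'E'
from h import *
from scipy.spatial import ConvexHull
np.set_printoptions(precision=4,suppress=True)
im=cams.get_image('wrist'); o=sensors.get_obs(); t=o['tcp_pos']; print(t)
ds=spotter.masks_of('wrist','weight_blue'); d=min(ds,key=lambda d:np.hypot(d['centre'][0]-283,d['centre'][1]-245)); m=d['pixels']
r,c=np.nonzero(m); print(d['conf'],r.min(),r.max(),c.min(),c.max())
for R in range(r.min(),r.min()+34,3): print(R,c[r==R].min(),c[r==R].max(),end=' | ')
a=np.linspace(0,2*np.pi,73)
for dx in (-.002,0,.002):
    P=np.array([proj(im,[t[0]+dx+.016*np.cos(k),t[1]+.016*np.sin(k),t[2]-.036+z]) for k in a for z in (0,.034)])
    print('\n',dx,P.min(0),P.max(0))
# pocket: dark/bright rim by strips centre; also pocket rim projected
P=np.array([proj(im,[.6072+.0175*np.cos(k),.0631+.0175*np.sin(k),.03]) for k in a]); print(P.min(0),P.max(0))
g=cv2.imread('pics/w4.png'); cv2.polylines(g,[P.round().astype(int)],True,(0,0,255),1)
for dx in (0,):
    P=np.array([proj(im,[t[0]+dx+.016*np.cos(k),t[1]+.016*np.sin(k),t[2]-.036]) for k in a]); cv2.polylines(g,[P.round().astype(int)],True,(0,0,255),1)
cv2.imwrite('pics/fit.png',cv2.resize(g[105:295,215:355],None,fx=3,fy=3,interpolation=cv2.INTER_NEAREST))
E
python3 fit.py
```

```text
[0.6593 0.0597 0.141 ]
0.65 216 278 254 308
216 277 285 | 219 270 291 | 222 265 296 | 225 263 299 | 228 260 301 | 231 259 303 | 234 258 303 | 237 256 304 | 240 255 306 | 243 255 307 | 246 254 307 | 249 263 302 | 
 -0.002 [250.8907 213.1681] [309.2247 284.4287]

 0 [250.9899 216.1803] [309.1286 287.5888]

 0.002 [251.089  219.1761] [309.0326 290.7264]
[264.1463 127.8123] [305.9801 170.0899]
```

View pics/fit.png

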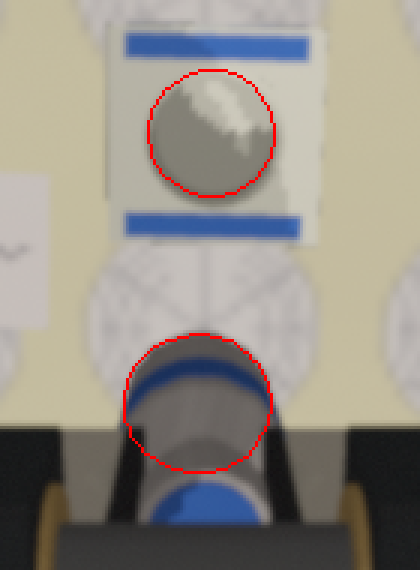

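Call:
send_rows(
  series=[
    [[20,2,0],0,1],
    [[20,1.6,10],0,1],
    [[11.5,0,20],0,1],
    [[0,0,20],0,1],
    [[0,0,11],0,1],
    [[0,0,0],0,1],
    [[0,0,0],0,1],
    [[0,0,0],0,1],
  ],
)

```text
clock: 7.95
tcp_pos: [0.6093, 0.0631, 0.0805]
tcp_rot: [3.141, 0.001, -3.141]
contact_force: [-0.2, -0.1, -1.9]
width: 0.0207
finger_force: 29.6
```

```bash
python3 - <<'E'
from h import *
import time
np.set_printoptions(precision=4,suppress=True)
for _ in range(3):
    im=cams.get_image('wrist'); o=sensors.get_obs(); print(o['tcp_pos'],o['contact_force'])
h=cv2.cvtColor(im['color'],cv2.COLOR_BGR2HSV); m=cv2.inRange(h,(105,120,60),(130,255,255))
n,l,s,c=cv2.connectedComponentsWithStats(m)
for i in range(1,n):
    if s[i][4]>30: print(s[i],c[i],atz(im,c[i],.03))
cv2.imwrite('pics/w5.png',cv2.resize(im['color'][150:330,200:370],None,fx=3,fy=3))
E
```

```text
[0.6093 0.0631 0.0807] [ 1.0246 -0.2669 -1.6777]
[0.6092 0.063  0.0806] [-0.2719 -0.3545 -1.2495]
[0.609  0.063  0.0806] [-0.2119 -0.4412 -1.1911]
[248 181  69   4 179] [282.6257 182.6425] [0.5744 0.0644 0.03  ]
[246 191  73   9 585] [281.7863 195.0051] [0.5829 0.0639 0.03  ]
[258 225  48  16 217] [280.3502 229.9954] [0.6078 0.0629 0.03  ]
[266 266  35  14 367] [283.1444 273.7003] [0.6413 0.0649 0.03  ]
```

View pics/w5.png

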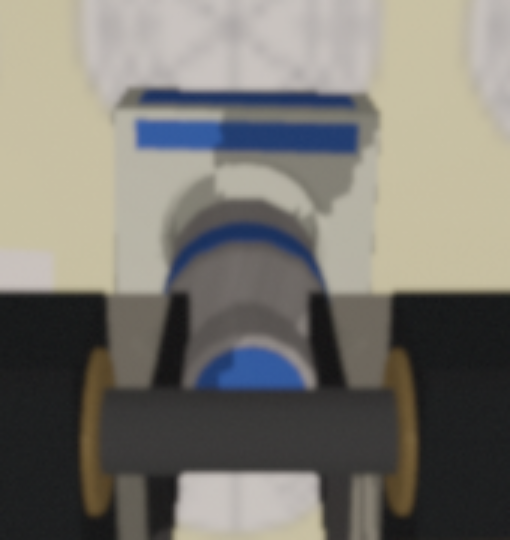

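The weight hangs over the pocket, about 1 mm too far in x. I shift it and lower it gently.

Call:
send_rows(
  series=[
    [[1,0.4,5],0,1],
    [[0,0,5],0,1],
    [[0,0,4],0,1],
    [[0,0,3],0,1],
    [[0,0,2],0,1],
    [[0,0,0],0,1],
    [[0,0,0],0,1],
  ],
)

```text
clock: 8.68
tcp_pos: [0.6071, 0.0632, 0.0603]
tcp_rot: [-3.141, -0.0, -3.141]
contact_force: [0.1, -1.1, -1.8]
width: 0.0208
finger_force: 29.6
```

Call:
send_rows(
  series=[
    [[0,0,3],0,1],
    [[0,0,3],0,1],
    [[0,0,2],0,1],
    [[0,0,1],0,1],
    [[0,0,0],0,1],
    [[0,0,0],0,1],
  ],
)

```text
clock: 9.18
tcp_pos: [0.6071, 0.0632, 0.0515]
tcp_rot: [-3.142, -0.0, -3.141]
contact_force: [-0.1, -0.7, -1.6]
width: 0.0206
finger_force: 29.6
```

Call:
send_rows(
  series=[
    [[0,0,1],0,1],
    [[0,0,1],0,1],
    [[0,0,1],0,1],
    [[0,0,0],0,1],
    [[0,0,0],0,1],
  ],
)

```text
clock: 9.6
tcp_pos: [0.608, 0.0631, 0.0503]
tcp_rot: [-3.142, 0.002, -3.141]
contact_force: [-3.0, -1.5, 8.7]
width: 0.0204
finger_force: 30.8
```

Call:
send_rows(
  series=[
    [[0,0,-1],0,-0.3],
    [[0,0,0],0,-0.3],
    [[0,0,0],0,-0.3],
    [[0,0,0],0,-0.3],
    [[0,0,0],0,-0.3],
    [[0,0,0],0,-0.3],
  ],
)

```text
clock: 10.1
tcp_pos: [0.6071, 0.0632, 0.0493]
tcp_rot: [-3.142, -0.0, -3.141]
contact_force: [0.3, -0.7, -0.4]
width: 0.0536
finger_force: 0.0
```

Call:
send_rows(
  series=[
    [[0,0,-10],0,-0.3],
    [[0,0,-30],0,-0.3],
    [[0,0,-40],0,-0.3],
    [[0,0,-40],0,-1],
    [[0,0,-40],0,-1],
    [[-5,0,-20],0,-1],
    [[0,0,0],0,-1],
    [[0,0,0],0,-1],
  ],
)

```text
clock: 10.77
tcp_pos: [0.6128, 0.0635, 0.232]
tcp_rot: [3.14, 0.004, -3.141]
contact_force: [-0.1, -0.1, -0.7]
width: 0.0842
finger_force: 0.0
```

```bash
python3 w.py w6 weight_blue:.014 slot_blue:.014 lid_bar:.166 lid_hinge:.126 balance:0; python3 - <<'E'
from h import *
np.set_printoptions(precision=4,suppress=True)
s=cams.get_image('scene'); w=cams.get_image('wrist')
p=proj(s,[.61,.063,.05]).astype(int); q=proj(w,[.61,.063,.05]).astype(int); print(p,q)
a=cv2.resize(s['color'][p[1]-35:p[1]+35,p[0]-35:p[0]+35],(400,400)); q=np.clip(q,60,[500,360])
b=cv2.resize(w['color'][q[1]-60:q[1]+60,q[0]-60:q[0]+60],(400,400))
cv2.imwrite('pics/s6.png',np.hstack([a,b]))
E
```

```text
10.8167 [0.6119 0.0633 0.2302] [3.1409 0.0006 3.1415] [ 0.4199  0.2585 -0.1219 -0.0004 -1.1895 -1.9905] 0.08550074362718316 0.0 [-0.4091  0.1542 -0.4707]
weight_blue 0.92 [281. 182.] [0.6086 0.0634 0.014 ]
weight_blue 0.91 [283.  99.] [0.5137 0.0652 0.014 ]
slot_blue 0.89 [282. 182.] [0.6091 0.0645 0.014 ]
balance 0.57 [ 60. 182.] [ 0.611  -0.2218  0.    ]
[247 235] [281 191]
```

View pics/s6.png

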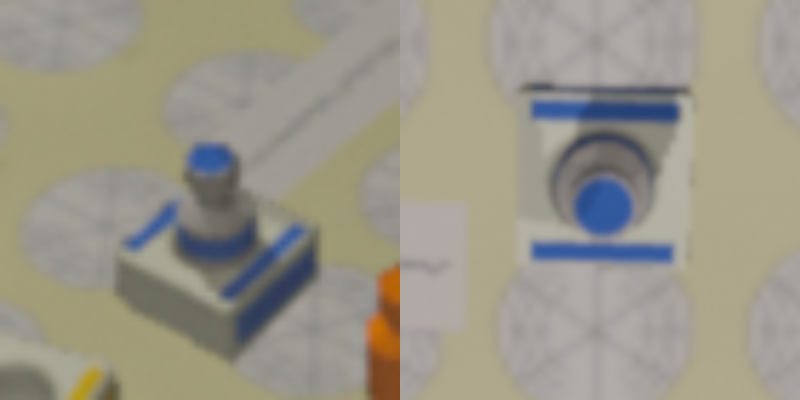

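The blue weight is seated upright in the blue-striped stand, in both halves of the picture. Now I turn the gripper for the bar.

Call:
send_rows(
  series=[
    [[0,0,0],-7,-1],
    [[0,0,0],-7,-1],
    [[0,0,0],-7,-1],
    [[0,0,0],-7,-1],
    [[0,0,0],-7,-1],
    [[0,0,0],-7,-1],
    [[0,0,0],-7,-1],
    [[0,0,0],-7,-1],
  ],
)

```text
clock: 11.83
tcp_pos: [0.612, 0.0632, 0.2291]
tcp_rot: [3.141, -0.001, -2.158]
contact_force: [-0.9, 1.1, 0.5]
width: 0.0878
finger_force: 0.0
```

Call:
send_rows(
  series=[
    [[0,0,0],-7,-1],
    [[0,0,0],-7,-1],
    [[0,0,0],-7,-1],
    [[0,0,0],-7,-1],
    [[0,0,0],-2.4,-1],
    [[30,0,-10],0,-1],
    [[38,0,0],0,-1],
    [[38,0,0],0,-1],
  ],
)

```text
clock: 12.5
tcp_pos: [0.6056, -0.043, 0.2397]
tcp_rot: [-3.141, -0.0, -1.631]
contact_force: [0.3, -0.1, 0.1]
width: 0.0875
finger_force: 0.0
```

Call:
send_rows(
  series=[
    [[38,0,0],0,-1],
    [[38,4,0],0,-1],
    [[20,8,0],0,-1],
    [[0,8,0],0,-1],
    [[0,8,0],0,-1],
    [[0,0,0],0,-1],
    [[0,0,0],0,-1],
  ],
)

```text
clock: 13.08
tcp_pos: [0.5715, -0.1359, 0.2398]
tcp_rot: [-3.141, 0.0, -1.633]
contact_force: [-0.5, 0.4, 0.4]
width: 0.0875
finger_force: 0.0
```

```bash
python3 w.py w7 lid_bar:.166 lid_hinge:.126 balance:0
```

```text
13.1333 [ 0.5719 -0.1358  0.2398] [-3.1411  0.     -1.6322] [ 0.0993  0.2075 -0.1672  0.0001 -1.1956 -0.1608] 0.08767491819887852 0.0 [ 0.0544  0.5136 -0.1924]
lid_bar 0.91 [287. 114.] [ 0.5634 -0.214   0.166 ]
lid_hinge 0.92 [110. 116.] [ 0.7114 -0.2238  0.126 ]
lid_hinge 0.49 [415. 120.] [ 0.456  -0.2045  0.126 ]
```

```bash
python3 - <<'E'
from h import *
np.set_printoptions(precision=4,suppress=True)
im=cams.get_image('wrist'); g=cv2.cvtColor(im['color'],cv2.COLOR_BGR2GRAY)
pts=[]
for s in np.arange(-.045,.046,.01):
    p=proj(im,[.5635-.063*s,-.216+s,.166]); c=int(round(p[0])); r=int(round(p[1]))
    row=g[r,c-16:c+17].astype(int); print(r,c,row[::2])
    w=np.clip(np.median(row)-15-row,0,None)
    if w.sum(): cc=c-16+(w*np.arange(33)).sum()/w.sum(); pts.append(atz(im,(cc,r),.166))
pts=np.array(pts); print(pts); k=np.polyfit(pts[:,1],pts[:,0],1); print(k, np.degrees(np.arctan(k[0])), np.polyval(k,-.216))
E
```

```text
42 279 [163 163 163 163 164 164 163 164 164 164 151  85  79  78  68  57  48]
58 281 [145 144 144 145 145 147 145 146 145 132  78  79  77  68  65  55  70]
73 283 [144 144 144 144 145 146 146 145 132  77  80  76  66  54  44  78 159]
88 285 [145 144 144 145 145 145 144 120  76  80  74  64  53  43  87 161 171]
103 286 [145 145 145 145 145 146 137  88  76  76  68  56  46  61 146 171 171]
118 288 [145 145 146 145 146 137  88  76  74  67  55  44  70 155 170 170 164]
132 290 [146 146 146 146 134  81  76  72  65  55  44  79 157 172 169 162 105]
146 291 [146 146 145 144 107  76  75  67  59  47  53 139 170 170 165 130  41]
160 293 [146 146 144 103  74  74  66  57  46  63 153 171 169 163 110  31  59]
174 295 [146 139  93  75  73  64  55  45  76 157 171 168 160 141 145 146 146]
[[ 0.559  -0.2605  0.166 ]
 [ 0.5589 -0.2503  0.166 ]
 [ 0.5593 -0.2406  0.166 ]
 [ 0.56   -0.2308  0.166 ]
 [ 0.5608 -0.2209  0.166 ]
 [ 0.5615 -0.2107  0.166 ]
 [ 0.5619 -0.2011  0.166 ]
 [ 0.561  -0.1911  0.166 ]
 [ 0.5585 -0.1809  0.166 ]
 [ 0.5644 -0.171   0.166 ]]
[0.0371 0.5685] 2.1231438922514463 0.5605178750724632
```

View pics/w7.png

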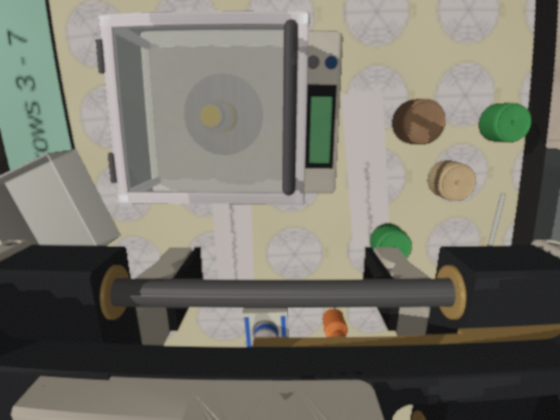

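The bar runs from (291,25) to (289,190) with its middle near (289,108). It lies within about 1° of the tool's x axis and is clear of the fingers.

Call:
send_rows(
  series=[
    [[20,3.6,0],0.7,-0.5],
    [[35,0,0],0,-0.5],
    [[27,0,10],0,-0.5],
    [[0,0,25],0,-0.5],
    [[0,0,25],0,-0.5],
    [[0,0,20],0,-0.5],
    [[0,0,11],0,-0.5],
    [[0,0,0],0,-0.5],
  ],
  squeeze=10,
)

```text
clock: 14.0
tcp_pos: [0.5608, -0.2177, 0.1458]
tcp_rot: [3.137, 0.0, -1.646]
contact_force: [0.3, 0.6, 0.5]
width: 0.0657
finger_force: 0.0
```

Call:
send_rows(
  series=[
    [[0,0,0],0,1],
    [[0,0,0],0,1],
    [[0,0,0],0,1],
    [[0,0,0],0,1],
    [[0,0,0],0,1],
    [[0,0,0],0,1],
    [[0,0,0],0,1],
    [[0,0,0],0,1],
  ],
  squeeze=10,
)

```text
clock: 14.67
tcp_pos: [0.5621, -0.2182, 0.1488]
tcp_rot: [-3.141, 0.0, -1.646]
contact_force: [0.3, -0.0, -0.8]
width: 0.018
finger_force: 0.0
```

Call:
send_rows(
  series=[
    [[0,0,0],0,1],
    [[0,0,0],0,1],
    [[0,0,0],0,1],
    [[0,0,0],0,1],
  ],
  squeeze=20,
)

```text
clock: 15.0
tcp_pos: [0.5616, -0.2182, 0.1486]
tcp_rot: [3.141, 0.0, -1.646]
contact_force: [-2.7, 0.3, 2.6]
width: 0.0091
finger_force: 20.0
```

Call:
send_rows(
  series=[
    [[0,-2,-6.4],0,1],
    [[0,-2.1,-6.5],0,1],
    [[0,-2.5,-6.3],0,1],
    [[0,-2.6,-6.2],0,1],
    [[0,-3.1,-6],0,1],
    [[0,-3.2,-6],0,1],
    [[0,-3.6,-5.8],0,1],
    [[0,-3.7,-5.7],0,1],
  ],
)

```text
clock: 15.67
tcp_pos: [0.5839, -0.2198, 0.1982]
tcp_rot: [3.139, 0.0, -1.646]
contact_force: [-6.9, 1.1, 2.0]
width: 0.0091
finger_force: 20.0
```

Call:
send_rows(
  series=[
    [[0,-4,-5.4],0,1],
    [[0,-4.2,-5.3],0,1],
    [[0,-4.5,-5],0,1],
    [[0,-4.6,-5],0,1],
    [[0,0,0],0,1],
    [[0,0,0],0,1],
  ],
)

```text
clock: 16.17
tcp_pos: [0.6012, -0.2211, 0.2199]
tcp_rot: [3.14, -0.0, -1.646]
contact_force: [-10.0, 3.0, 7.3]
width: 0.009
finger_force: 20.0
```

```bash
cat > lid.py <<'E'
from h import *
np.set_printoptions(precision=4,suppress=True)
ims={c:cams.get_image(c) for c in ('scene','top','wrist')}
o=sensors.get_obs(); t=o['tcp_pos']; print(o['clock'],t,o['tcp_rot'],o['width'],o['finger_force'],o['contact_force'],o['moment'],o['q'])
for c in ims:
    for n in ('lid_bar','weight_blue'):
        for d in spotter.place_of(c,n)[:2]: print(c,n,round(d['conf'],2),np.round(d['centre']),'expect',proj(ims[c],[t[0],t[1],t[2]+.0175]) if n=='lid_bar' else atz(ims[c],d['centre'],.014))
E
python3 lid.py
```

```text
16.3167 [ 0.6009 -0.2211  0.2196] [ 3.14   -0.     -1.6456] 0.009236796082827372 19.995693862438202 [-10.3959   2.6992   6.9587] [ 1.1787  3.6441 -0.045 ] [-0.0483  0.3074 -0.0786 -0.     -1.1864 -0.0265]
scene lid_bar 0.59 [314. 112.] expect [317.2843 114.47  ]
scene weight_blue 0.84 [250. 249.] expect [0.6028 0.0673 0.014 ]
scene weight_blue 0.69 [321. 290.] expect [0.4021 0.0821 0.014 ]
top lid_bar 0.69 [399. 144.] expect [398.6799 145.3999]
top weight_blue 0.65 [258. 161.] expect [0.6118 0.0578 0.014 ]
top weight_blue 0.52 [257. 204.] expect [0.5094 0.0628 0.014 ]
wrist lid_bar 0.56 [282. 282.] expect [282.0979 275.5053]
```

Force points outward along the arc, so the commanded path lies about 1.5 mm inside it. I continue with that corrected.

Call:
send_rows(
  series=[
    [[0,-5,-5.2],0,1],
    [[0,-5,-4.9],0,1],
    [[0,-5.2,-4.5],0,1],
    [[0,-5.3,-4.1],0,1],
    [[0,0,0],0,1],
  ],
)

```text
clock: 17.03
tcp_pos: [0.6235, -0.2228, 0.2394]
tcp_rot: [-3.14, -0.001, -1.645]
contact_force: [-7.7, 3.2, 7.0]
width: 0.009
finger_force: 20.0
```

Call:
send_rows(
  series=[
    [[0,-5.6,-3.8],0,1],
    [[0,-5.7,-3.6],0,1],
    [[0,-5.8,-3.3],0,1],
    [[0,-5.8,-3],0,1],
    [[0,0,0],0,1],
    [[0,0,0],0,1],
    [[0,0,0],0,1],
  ],
)

```text
clock: 17.62
tcp_pos: [0.6462, -0.2246, 0.2523]
tcp_rot: [-3.14, -0.001, -1.645]
contact_force: [-4.2, 1.9, 6.2]
width: 0.0092
finger_force: 20.0
```

```bash
python3 lid.py; python3 - <<'E'
from h import *
s=cams.get_image('scene'); t=sensors.get_obs()['tcp_pos']; p=proj(s,[.65,-.22,.2]).astype(int); print(p)
cv2.imwrite('pics/s8.png',cv2.resize(s['color'][max(0,p[1]-80):p[1]+100,p[0]-100:p[0]+100],None,fx=3,fy=3))
E
```

```text
17.7667 [ 0.6461 -0.2246  0.2522] [-3.1395 -0.0005 -1.6453] 0.00903531439074883 20.006754398345947 [-4.5888  1.4308  7.2847] [0.7616 1.7458 0.074 ] [-0.05    0.3588  0.0703  0.0006 -1.2802 -0.0247]
scene lid_bar 0.7 [300.  96.] expect [302.5766  97.2901]
scene weight_blue 0.9 [322. 290.] expect [0.3989 0.0806 0.014 ]
scene weight_blue 0.87 [284. 270.] expect [0.499  0.0753 0.014 ]
top lid_bar 0.72 [402. 121.] expect [404.012  118.5382]
top lid_bar 0.29 [162. 169.] expect [404.012  118.5382]
top weight_blue 0.74 [254. 248.] expect [0.4051 0.0703 0.014 ]
top weight_blue 0.61 [256. 164.] expect [0.605  0.0627 0.014 ]
wrist lid_bar 0.94 [283. 279.] expect [281.9105 275.504 ]
[299 123]
```

```bash
python3 - <<'E'
from rig import arm,sensors
print(arm.job_done()); o=sensors.get_obs(); print(o['clock'],o['tcp_pos'],o['width'],o['finger_force'])
E
```

```text
the job is handed in; nothing more can be done
None
the job is handed in; nothing more can be done
```

The blue weight is seated upright in the blue stand's pocket, and the gripper is holding the lid by its bar at about 50.6° from shut, worked out from the arm's position; the job is handed in, but no verdict came back.

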